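# Seat the sample carrier plate on its jig and wedge it tight

### The arm

A 6-joint arm with a two-finger parallel gripper is mounted at the origin on a cart in front of the work surface, level with it; the furniture and walls round the work are solid. World frame = base frame: x ahead of the robot, y to its left, z up, the work surface at z = 0. Lengths are in m, angles in rad, forces in N, time in s.
With the tool pointing down it reaches from about 0.35 to 0.975 m from the base axis. Payload 7.1 kg.
Tool frame: the origin (TCP) lies between the finger pads; the fingertips stand bot.tcp_to_tips ahead of it and the grasp point (between the pads) lies 2 mm behind it (bot.tcp_to_tips is the distance from the TCP to the fingertips, in m); z points along the fingers, y is the line along which they close (so a half turn about z gives the same grasp; the last joint's range is limited). The gripper opens to 88 mm and grips with 3 to 60 N. Pads are 20 mm wide; open, the fingers measure 115 mm over their backs; the gripper's body (75 mm by 178 mm) begins 61 mm behind the grasp point.
Start: joints at [-1.268, 0.423, 1.63, -0, 1.089, -0.019], TCP at [0.198, -0.593, 0.24] pointing down, gripper open.
Joint ranges: [-3, 3], [-0.9, 2.11], [0.09, 2.58], [-1.31, 4.45], [0.11, 2.69], [-2.54, 2.54]. Speed limits (rad/s): [2.39, 2.39, 3.01, 3.14, 3.14, 3.14].

### API

Orientations are given as [roll, pitch, yaw] about the fixed x, y, z axes, in that order (R = Rz(yaw) Ry(pitch) Rx(roll)).
In Python, from cell import bot gives the robot as it stands. The module is installed in compiled form; this text tells all that it offers.
- The arm moves only by the tool move_arm, never from a script. Its argument "deltas" is a list of rows, each an object of numbers: "dx", "dy", "dz": the shift along the tool's x, y, z each as a share of 0.04 m, from -1 to 1; "ax", "ay", "az": the turn, a rotation vector about the tool's x, y, z each as a share of 0.12 rad, from -1 to 1; "jaw": the closure, from -1 (fully open) to 1 (shut). A call has exactly 5 rows; each row shifts and turns the commanded pose from where the row before left it, along the tool's axes as they then stand; what a row does not reach is not made up. A row lasts 1/8 s, in which the tool goes at most 62.5 mm and 10.7 degrees, less where a joint would pass 70% of its speed; a pose out of reach is approached as far as the arm can. A call with a number of a shift or a turn outside -1 to 1 is refused whole. A call with a gripper value outside its range is refused whole. The fingers move at their own pace and stop on an object; the grip force is fixed at half the most. Time passes only in rows, so rows that do not move let the fingers close, or fill a call up. It gives the time, the measured TCP pose, the force, the opening and the grip force at its end, in the units of the state.
- bot.sense(): the state, without advancing time (a new reading comes with each control period).
- bot.snapshot(name): name is "scene" or "top" or "wrist"; returns a dict with "img" (384x512x3 uint8, red, green, blue), "depth" (384x512 float32, m along the optical axis (not along the pixel's ray), 0 where there is no reading), "fx", "fy", "cx", "cy" (pixels), "extrinsics" (4x4, takes a point from world to camera coordinates). Camera axes: x right, y up, looking along -z (the intrinsics and any distortion apply to the point x, -y, -z); pixel columns grow to the right and rows downward; lengths in m; the calibration is good to about 2 mm. A picture is of the moment at which its call begins.
- bot.finish_job(): hands the job in; it is judged then, once.
The state is a dict: "t": time; "joint_pos": joint angles; "qvel": joint speeds; "effort": joint torques, N m; "position": TCP position; "orientation": TCP orientation; "force": force on the tool from outside, world axes, zero at the start; "moment": the same for the moment, N m; "grip_width": opening from 0.0 (shut) to 1.0 (fully open); "grip_force": force on a finger pad.
Only numpy, scipy, OpenCV 4.12 (cv2) and the standard library are available. Lean on these libraries where they do the work, as an engineer would, in place of code of your own. Each camera call takes 0.05 s, during which the arm holds its last target. There are 200 camera calls.

### The job

Set the blue sample carrier plate down over the two pins of the grey loading jig so that both pins come up through its holes and it lies flat on the base. Then put the orange wedge, thin end first and slanted side towards the slanted fence, into the gap between plate and fence and push it along until it jams and the plate is locked tight, and let go. Leave the mug, the tape roll and the jar where they are.

Things in the scene. Friction and masses are not known exactly. Their poses are not given: they have to be found in the camera images.
- jig: Fixed loading jig: grey base plate 184 (x) x 210 (y) x 15 mm high on the desk, origin at the centre of its underside. Two steel pins, 14 mm in diameter, stand at x = +32, y = -56 and +56 mm and rise 34 mm above the base top (upper 10 mm conical). Along its -x side stands the aluminium fence, 18 mm high; its inner face follows x = -42 mm + 0.125 y, from y = -92 to +62 mm.
- seat (a point): Point on the base top (15 mm above the desk) midway between the two pins; the plate's centre belongs above it. Axes as the jig's.
- wedge_home (a point): Point on the base top (15 mm above the desk) in the gap, at jig x = -32, y = 0 mm; axes as the jig's. The gap is widest at the -y end; the wedge enters there and goes along +y. When it is tight, the centre of its underside stands here, within a few mm along y, and the plate has been pushed about 1 mm to +x against the pins.
- plate_grip (a point): Centre of the black grip bar on the middle of the blue plate, 35 mm above the plate's underside. Bar 16 mm thick (x), 50 mm long (y), its top 58 mm above the plate's underside. z up.
- wedge_grip (a point): Centre of the upright lug of the orange wedge, 37 mm above the wedge's underside. Lug 14 mm thick (x), 34 mm long (y), its top 59 mm above the underside. z up.
- wedge_foot (a point): Centre of the wedge's underside, 37 mm below wedge_grip; same axes.
- plate: Blue carrier plate 110 (x) x 150 (y) x 12 mm, about 0.45 kg; origin at the centre of its underside. Two through holes 16 mm in diameter at y = -56 and +56 mm, x = 0; it may be seated either way round.
- wedge: Orange wedge 80 mm long (y), 14 mm high, about 0.12 kg; origin as wedge_foot. Straight face at x = +10 mm (goes against the plate), slanted face at x = -10 mm + 0.125 y (goes against the fence): 25 mm thick at the -y end, 15 mm at the +y end, which goes in first. A push of about 15 N jams it tight.
- mug: Light blue mug, 80 x 110 x 94 mm, standing; a bystander. Origin at its underside.
- tape_roll: Roll of brown tape lying flat, 92 x 90 x 48 mm; a bystander. Origin at its underside.
- jar: White jar with an orange lid, 61 x 60 x 98 mm, standing; a bystander. Origin at its underside.
There are look-alikes about, which are no part of the job. Of the things shaped like the wedge, the orange one is meant. There is more than one size of the plate; the one meant has the size given above.

How it is judged:
On the way:
1. the plate lies flat on the base with both pins through its holes (z of plate in the frame of seat below 0.002 m and horizontal distance between plate and seat below 0.004 m and angle between the y axis of plate and the y axis of seat, either way round below 0.06 rad), for 0.2 s.
At the end, for the whole second after the job is handed in: Plate on the base (within 2 mm, level within 0.04 rad), centre within 4 mm of seat, turned under 0.06 rad; wedge on the base (4 mm, 0.1 rad), within 6 mm across and 0.08 rad of the gap, at most 8 mm short of wedge_home along it (there it is tight); both at rest (all of step 1 and angle between plate's own z axis and vertical below 0.04 rad and y of wedge_foot in the frame of wedge_home above -0.008 m and x of wedge_foot in the frame of wedge_home between -0.006 and 0.006 m and angle between the y axis of wedge and the y axis of wedge_home, either way round below 0.08 rad and z of wedge_foot in the frame of wedge_home below 0.004 m and angle between wedge's own z axis and vertical below 0.1 rad and linear speed of each of plate, wedge below 0.02 m/s); the robot touches nothing.
It fails at once if the mug is moved more than 30 mm (distance of mug from where it was at the start of the episode above 0.03 m).
It fails at once if the tape roll is moved more than 30 mm (distance of tape_roll from where it was at the start of the episode above 0.03 m).
It fails at once if the jar is moved more than 30 mm (distance of jar from where it was at the start of the episode above 0.03 m).
It also fails if it takes over 64 s, if anything falls off the work surface, if the arm or the gripper's body presses on something with over 40 N, if the wrist force passes 120 N, or if a joint passes its speed limit or range.

## Working session

There is one attempt and no reset: what is moved stays moved. The work goes in short steps, Python scripts to look and compute and a tool call to move; the robot and the scene stay as the last step left them, time stands still between calls to the robot, and variables do not carry over. Pictures are saved under pics/ and viewed, at most 13 in all, crops included, and the job is handed in when it is done.

Besides the shell and the picture viewer there is one more tool, called after "Call:" by a JSON object that holds its "api" and its "payload", one argument or row to a line. move_arm: Moves the arm, as the interface text tells. Its arguments: {"type":"object","properties":{"deltas":{"type":"array","items":{"type":"object","properties":{"dx":{"type":"number","minimum":-1,"maximum":1},"dy":{"type":"number","minimum":-1,"maximum":1},"dz":{"type":"number","minimum":-1,"maximum":1},"ax":{"type":"number","minimum":-1,"maximum":1},"ay":{"type":"number","minimum":-1,"maximum":1},"az":{"type":"number","minimum":-1,"maximum":1},"jaw":{"type":"number"}}}}},"required":["deltas"]}

```bash
mkdir -p pics; python3 - <<'E'
from cell import bot
import cv2,pickle,numpy as np
d={}
for n in("scene","top"):
    s=bot.snapshot(n);d[n]=s;cv2.imwrite(f"pics/{n}0.png",s["img"][...,::-1])
    E=np.array(s["extrinsics"]);print(n,s["fx"],s["cx"],s["cy"],-E[:3,:3].T@E[:3,3],E[:3,:3].round(3).tolist())
pickle.dump(d,open("d0.pkl","wb"))
print(bot.sense(),bot.tcp_to_tips)
a=np.hstack([d["top"]["img"]]);
E
```

```text
scene 393.2047212608506 249.08439772085973 188.91186867596534 [-0.50758249 -0.88453013  0.67985723] [[0.651, -0.759, -0.01], [0.308, 0.251, 0.918], [-0.694, -0.6, 0.398]]
top 346.72060204331285 257.45080404094074 188.7073176816795 [0.35686788 0.05103593 1.30102605] [[-0.027, -1.0, 0.011], [0.988, -0.025, 0.155], [-0.154, 0.015, 0.988]]
{'t': 0.1, 'joint_pos': array([-1.26800131e+00,  4.23759584e-01,  1.63057432e+00,  3.29441259e-06,
        1.08857143e+00, -1.90138952e-02]), 'qvel': array([ 0.00082415, -0.0012633 , -0.00313914, -0.00063716, -0.00083104,
        0.00062471]), 'effort': array([ 1.95108032e-04, -5.45609057e+01, -2.74325395e+01,  6.44625351e-02,
        1.88079744e-02, -1.75389005e-05]), 'position': array([ 0.19755934, -0.59247906,  0.23899785]), 'orientation': array([-3.14028027e+00, -2.78738446e-05,  3.21807367e-01]), 'force': array([ 0.15605134, -0.67940556, -0.14538012]), 'moment': array([0.01318889, 0.02871438, 0.03703468]), 'grip_force': 0.0, 'grip_width': 1.0054634348703655} 0.017
```

View pics/top0.png

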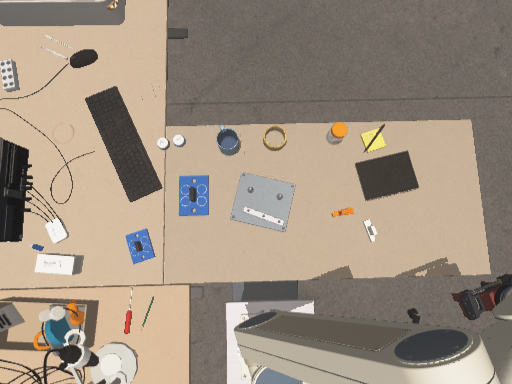

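View pics/scene0.png

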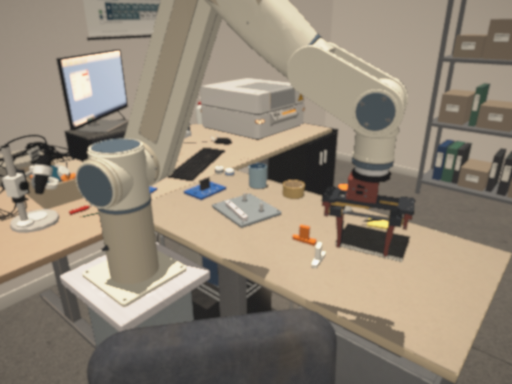

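The top view shows two blue plates, the big one at (194,195) and a small one at (140,246). The orange wedge is at (343,212) and a white look-alike at (370,230). The jig is at (263,201), with its fence on the lower side. The bystanders are the mug (228,140), tape (275,137) and jar (339,130). I choose the big plate and the orange wedge.

```bash
cat > h.py <<'E'
import numpy as np,cv2,pickle
def ray(s,uv,z):
    """pixels -> world points on plane of height z"""
    E=np.array(s["extrinsics"]);R,t=E[:3,:3],E[:3,3];c=-R.T@t
    uv=np.atleast_2d(uv).astype(float)
    d=np.c_[(uv[:,0]-s["cx"])/s["fx"],-(uv[:,1]-s["cy"])/s["fy"],-np.ones(len(uv))]@R
    return c+d*((z-c[2])/d[:,2])[:,None]
def proj(s,P):
    E=np.array(s["extrinsics"]);p=np.atleast_2d(P)@E[:3,:3].T+E[:3,3]
    return np.c_[s["cx"]+s["fx"]*p[:,0]/-p[:,2],s["cy"]+s["fy"]*p[:,1]/p[:,2]]
def blobs(s,lo,hi,amin=20,roi=None):
    hsv=cv2.cvtColor(s["img"],cv2.COLOR_RGB2HSV);m=cv2.inRange(hsv,lo,hi)
    if roi: k=np.zeros_like(m);k[roi[1]:roi[3],roi[0]:roi[2]]=255;m&=k
    cs=cv2.findContours(m,cv2.RETR_EXTERNAL,cv2.CHAIN_APPROX_NONE)[0]
    return sorted([c for c in cs if cv2.contourArea(c)>amin],key=cv2.contourArea,reverse=True),m
def rect(s,c,z):
    """min-area rect of a contour on plane z: centre mm, sizes mm, angle of long side"""
    P=ray(s,c.reshape(-1,2),z)[:,:2]*1000
    b=cv2.boxPoints(cv2.minAreaRect(P.astype(np.float32)));e=[b[1]-b[0],b[2]-b[1]]
    e.sort(key=lambda v:np.linalg.norm(v));a=np.arctan2(e[1][1],e[1][0])
    return b.mean(0).round(1),np.linalg.norm(e,axis=1).round(1),round(float((a+np.pi)%np.pi),3)
E
python3 - <<'E'
from h import *
s=pickle.load(open("d0.pkl","rb"))["top"]
for c in blobs(s,(100,120,60),(125,255,255),100)[0][:5]: print("blue",c.reshape(-1,2).mean(0),rect(s,c,.012))
for c in blobs(s,(5,150,120),(20,255,255),20)[0][:6]: print("or",c.reshape(-1,2).mean(0),rect(s,c,.014))
c=blobs(s,(85,5,90),(125,75,220),500,(220,160,310,245))[0]
for k in c[:3]: print("jig",rect(s,k,.015))
im=s["img"][150:250,170:390,::-1];cv2.imwrite("pics/crop.png",cv2.resize(im,None,fx=3.6,fy=3.6,interpolation=cv2.INTER_CUBIC))
E
```

```text
blue [193.23076923 195.41538462] (array([539.7, 273.6], dtype=float32), array([105.3, 147.1], dtype=float32), 3.137)
blue [139.21875    246.17708333] (array([357.9, 467.6], dtype=float32), array([ 78.4, 105.7], dtype=float32), 0.306)
or [ 74.59090909 312.33333333] (array([131.2, 687. ], dtype=float32), array([49.5, 83.7], dtype=float32), 0.27)
or [338.88636364 129.77272727] (array([ 782.1, -288.6], dtype=float32), array([58.2, 61.3], dtype=float32), 3.075)
or [342.68085106 211.87234043] (array([ 464.6, -282.3], dtype=float32), array([23.2, 80.4], dtype=float32), 1.696)
or [ 39.46428571 342.66071429] (array([ 33.1, 806. ], dtype=float32), array([42.6, 63.4], dtype=float32), 0.578)
```

View pics/crop.png

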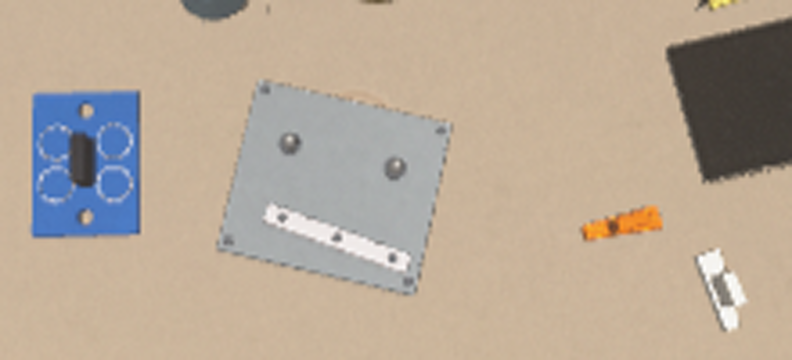

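The crop shows the big blue plate with two holes and a black bar (crop px 86,160). The orange wedge is at (622,223) with its thin end to the left. The fence runs (268,210)-(408,260) and the pins are at (289,143) and (395,168). The measured plate size, 105x147 mm, matches the wanted one.

```bash
python3 - <<'E'
from h import *
from cell import bot
s=pickle.load(open("d0.pkl","rb"))["top"]
cr=lambda u,v:(170+(u+.5)/3.6-.5,150+(v+.5)/3.6-.5)
P=ray(s,[cr(289,143),cr(395,168)],.047)[:,:2];print("pins",P,np.linalg.norm(P[0]-P[1]),P.mean(0),np.arctan2(*(P[0]-P[1])[::-1]))
C=ray(s,[cr(265,82),cr(450,122),cr(415,294),cr(220,250)],.015)[:,:2];print("corners",C,C.mean(0),[np.linalg.norm(C[i]-C[i-1]) for i in range(4)])
w=bot.snapshot("wrist");E=np.array(w["extrinsics"]);st=bot.sense()
from scipy.spatial.transform import Rotation as Ro
R=Ro.from_euler("xyz",st["orientation"]).as_matrix()
c=-E[:3,:3].T@E[:3,3];print("cam in tool",R.T@(c-st["position"]),(E[:3,:3]@R).round(3).tolist(),w["fx"],w["cx"],w["cy"])
E
```

```text
pins [[ 0.55109264  0.05950823]
 [ 0.52273349 -0.04734074]] 0.11054837851363303 [0.53691306 0.00608374] 1.31136432958032
corners [[ 0.62148839  0.08338907]
 [ 0.57403654 -0.10922393]
 [ 0.3963573  -0.06556595]
 [ 0.44656993  0.13323882]] [0.50961304 0.0104595 ] [np.float64(0.18188311172496047), np.float64(0.19837199498161198), np.float64(0.18296429009205054), np.float64(0.20504790549845134)]
cam in tool [ 0.07082275 -0.00176273 -0.14499108] [[0.001, 1.0, 0.002], [0.965, -0.001, 0.264], [0.264, 0.002, -0.965]] 285.92348975684496 257.7165825755201 196.4656680619284
```

Call:
{"api": "move_arm", "payload": {
  "deltas": [
    {"dx":0.75,"dy":-0.8,"az":0.67,"jaw":-1},
    {"dx":0.69,"dy":-0.86,"az":0.67,"jaw":-1},
    {"dx":0.61,"dy":-0.91,"az":0.67,"jaw":-1},
    {"dx":0.54,"dy":-0.96,"az":0.67,"jaw":-1},
    {"dx":0.46,"dy":-1,"jaw":-1}
  ]
}}

```text
invalid input at $.deltas[0]: expected keys dx, dy, dz, ax, ay, az, jaw
```

Call:
{"api": "move_arm", "payload": {
  "deltas": [
    {"dx":0.45,"dy":-0.97,"jaw":-1},
    {"dx":0.45,"dy":-0.97,"jaw":-1},
    {"dx":0.45,"dy":-0.97,"jaw":-1},
    {"dx":0.45,"dy":-0.97,"jaw":-1},
    {"dx":0.45,"dy":-0.97,"jaw":-1}
  ]
}}

```text
invalid input at $.deltas[0]: expected keys dx, dy, dz, ax, ay, az, jaw
```

Call:
{"api": "move_arm", "payload": {
  "deltas": [
    {"dx":0.45,"dy":-0.97,"jaw":-1},
    {"dx":0.45,"dy":-0.97,"jaw":-1},
    {"dx":0.45,"dy":-0.97,"jaw":-1},
    {"dx":0.45,"dy":-0.97,"jaw":-1},
    {"dx":0.45,"dy":-0.97,"jaw":-1}
  ]
}}

```text
invalid input at $.deltas[0]: expected keys dx, dy, dz, ax, ay, az, jaw
```

Call:
{"api": "move_arm", "payload": {
  "deltas": [
    {"dx":0.45,"dy":-0.97,"jaw":-1},
    {"dx":0.45,"dy":-0.97,"jaw":-1},
    {"dx":0.45,"dy":-0.97,"jaw":-1},
    {"dx":0.45,"dy":-0.97,"jaw":-1},
    {"dx":0,"dy":0,"jaw":-1}
  ]
}}

```text
invalid input at $.deltas[0]: expected keys dx, dy, dz, ax, ay, az, jaw
```

```bash
python3 - <<'E'
from h import *
from cell import bot
s=bot.snapshot("wrist");st=bot.sense();s["st"]=st;print(st["t"],st["position"],st["orientation"],st["joint_pos"].round(2),st["force"])
pickle.dump(s,open("w1.pkl","wb"));cv2.imwrite("pics/w1.png",s["img"][...,::-1])
for c in blobs(s,(100,120,60),(125,255,255),300)[0][:3]: print("blue",c.reshape(-1,2).mean(0),rect(s,c,.012))
E
```

```text
0.2 [ 0.19759016 -0.59261421  0.23919858] [-3.14068435e+00 -4.06692609e-05  3.21724154e-01] [-1.27  0.42  1.63  0.    1.09 -0.02] [0.27242702 0.30927358 0.30872214]
```

View pics/w1.png

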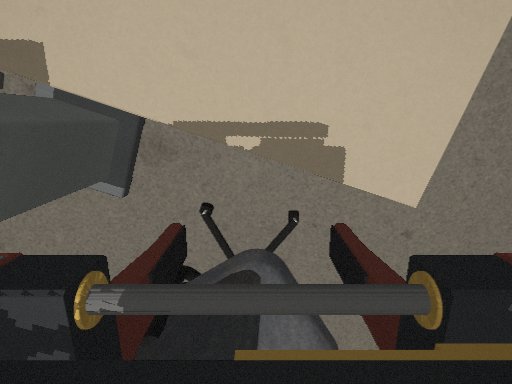

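The view shows the gripper in the lower part of the wrist image. Things must lie ahead of the TCP (rows < 240) to be seen, and every key is required in the rows.

Call:
{"api": "move_arm", "payload": {
  "deltas": [
    {"dx":0.64,"dy":-0.84,"dz":0,"ax":0,"ay":0,"az":0.67,"jaw":-1},
    {"dx":0.57,"dy":-0.89,"dz":0,"ax":0,"ay":0,"az":0.67,"jaw":-1},
    {"dx":0.5,"dy":-0.93,"dz":0,"ax":0,"ay":0,"az":0.67,"jaw":-1},
    {"dx":0.42,"dy":-0.97,"dz":0,"ax":0,"ay":0,"az":0.67,"jaw":-1},
    {"dx":0.34,"dy":-1,"dz":0,"ax":0,"ay":0,"az":0,"jaw":-1}
  ]
}}

```text
t: 0.82
position: [0.2662, -0.3916, 0.2397]
orientation: [3.142, -0.0, -0.001]
force: [0.5, -0.9, 0.4]
grip_width: 0.999
grip_force: 0.0
```

Call:
{"api": "move_arm", "payload": {
  "deltas": [
    {"dx":0.33,"dy":-0.97,"dz":0,"ax":0,"ay":0,"az":0,"jaw":-1},
    {"dx":0.33,"dy":-0.97,"dz":0,"ax":0,"ay":0,"az":0,"jaw":-1},
    {"dx":0.33,"dy":-0.97,"dz":0,"ax":0,"ay":0,"az":0,"jaw":-1},
    {"dx":0.33,"dy":-0.97,"dz":0,"ax":0,"ay":0,"az":0,"jaw":-1},
    {"dx":0.33,"dy":-0.97,"dz":0,"ax":0,"ay":0,"az":0,"jaw":-1}
  ]
}}

```text
t: 1.45
position: [0.3322, -0.1977, 0.2398]
orientation: [3.141, -0.0, -0.0]
force: [0.4, -0.4, 0.8]
grip_width: 1.002
grip_force: 0.0
```

Call:
{"api": "move_arm", "payload": {
  "deltas": [
    {"dx":0.33,"dy":-0.97,"dz":0,"ax":0,"ay":0,"az":0,"jaw":-1},
    {"dx":0.33,"dy":-0.97,"dz":0,"ax":0,"ay":0,"az":0,"jaw":-1},
    {"dx":0.33,"dy":-0.97,"dz":0,"ax":0,"ay":0,"az":0,"jaw":-1},
    {"dx":0.33,"dy":-0.97,"dz":0,"ax":0,"ay":0,"az":0,"jaw":-1},
    {"dx":0.33,"dy":-0.97,"dz":0,"ax":0,"ay":0,"az":0,"jaw":-1}
  ]
}}

```text
t: 2.08
position: [0.3982, -0.0036, 0.2398]
orientation: [3.141, -0.0, 0.0]
force: [1.0, -0.4, -0.0]
grip_width: 0.998
grip_force: 0.0
```

Call:
{"api": "move_arm", "payload": {
  "deltas": [
    {"dx":0.33,"dy":-0.97,"dz":0,"ax":0,"ay":0,"az":0,"jaw":-1},
    {"dx":0.33,"dy":-0.97,"dz":0,"ax":0,"ay":0,"az":0,"jaw":-1},
    {"dx":0.33,"dy":-0.97,"dz":0,"ax":0,"ay":0,"az":0,"jaw":-1},
    {"dx":0.33,"dy":-0.97,"dz":0,"ax":0,"ay":0,"az":0,"jaw":-1},
    {"dx":0,"dy":0,"dz":0,"ax":0,"ay":0,"az":0,"jaw":-1}
  ]
}}

```text
t: 2.7
position: [0.4513, 0.1522, 0.2396]
orientation: [-3.141, -0.001, 0.003]
force: [-0.5, -0.2, -0.0]
grip_width: 0.998
grip_force: 0.0
```

```bash
python3 - <<'E'
from h import *
from cell import bot
s=bot.snapshot("wrist");st=bot.sense();s["st"]=st;print(st["t"],st["position"],st["orientation"],st["joint_pos"].round(2),st["force"])
pickle.dump(s,open("w1.pkl","wb"));cv2.imwrite("pics/w2.png",s["img"][...,::-1])
for c in blobs(s,(100,120,60),(125,255,255),300)[0][:3]: print("blue",c.reshape(-1,2).mean(0),rect(s,c,.012))
E
```

```text
2.75 [0.45054381 0.15098097 0.23943592] [3.14131460e+00 5.00222881e-04 2.48646475e-03] [ 0.3   0.2   1.95 -0.    0.99  1.87] [ 0.50639094 -0.00449664  0.01059264]
blue [160.14553991  97.52112676] (array([540. , 274.9], dtype=float32), array([110.9, 148.3], dtype=float32), 0.003)
blue [ 38.20209059 226.6097561 ] (array([366.4, 469.7], dtype=float32), array([85.4, 93.5], dtype=float32), 0.301)
```

View pics/w2.png

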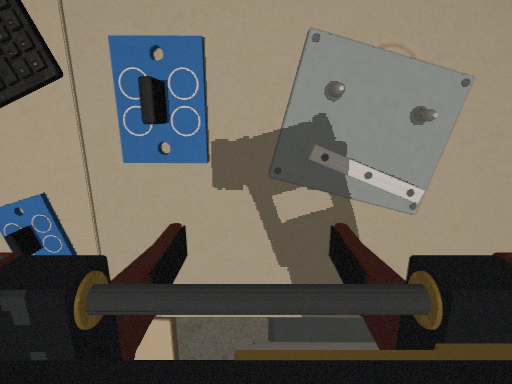

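The wrist view shows the big plate at (160,97) with holes (157,54) and (165,148). The jig corners are at (311,28), (474,76), (415,214) and (268,178), the pins at (336,90) and (425,115), and the fence runs (315,150)-(423,198).

```bash
python3 - <<'E'
from h import *
s=pickle.load(open("w1.pkl","rb"));im=s["img"].astype(int)
m=((im[...,2]>=im[...,0]-3)&(im.sum(2)>200)).astype(np.uint8)*255
k=np.zeros_like(m);k[10:218,255:490]=255;m&=k
m=cv2.morphologyEx(m,cv2.MORPH_OPEN,np.ones((5,5)))
c=max(cv2.findContours(m,cv2.RETR_EXTERNAL,cv2.CHAIN_APPROX_NONE)[0],key=cv2.contourArea)
print("jig",rect(s,c,.015))
# edges by line fits on the plane z=.015
P=ray(s,c.reshape(-1,2),.015)[:,:2]*1000
C,sz,a=rect(s,c,.015)
def jf(P,C,th): # world mm->jig, th = angle of jig y
    y=np.array([np.cos(th),np.sin(th)]);x=np.array([y[1],-y[0]]);return np.c_[(P-C)@x,(P-C)@y]
J=jf(P,C,a)
for ax,sg,h,o in((0,1,92,105),(0,-1,92,105),(1,1,105,92),(1,-1,105,92)):
    q=J[(abs(J[:,ax]-sg*h)<6)&(abs(J[:,1-ax])<o-12)]
    f=np.polyfit(q[:,1-ax],q[:,ax],1);r=q[:,ax]-np.polyval(f,q[:,1-ax]);print(ax,sg,len(q),f.round(4),r.std().round(2))
# fence: bright pixels
g=cv2.cvtColor(s["img"],cv2.COLOR_RGB2GRAY)
hsv=cv2.cvtColor(s["img"],cv2.COLOR_RGB2HSV)
mf=((g>185)&(m>0)&(hsv[...,1]<40)).astype(np.uint8)*255
for c in sorted(cv2.findContours(mf,0,1)[0],key=cv2.contourArea)[-2:]: print("fence",cv2.contourArea(c),rect(s,c,.033))
# pins/holes expected pixels
yv=np.array([np.cos(a),np.sin(a)]);xv=np.array([yv[1],-yv[0]])
for yy in(56,-56):
    p=(C+32*xv+yy*yv)/1000;print("pin base/tip px",proj(s,[[*p,.015],[*p,.049]]).round(1).tolist())
sc=5;cv2.imwrite("pics/pins.png",cv2.resize(s["img"][70:135,310:460,::-1],None,fx=sc,fy=sc,interpolation=cv2.INTER_CUBIC))
# holes
m=cv2.inRange(hsv,(100,120,60),(125,255,255))
cs,h=cv2.findContours(m,cv2.RETR_CCOMP,cv2.CHAIN_APPROX_NONE)
for i,c in enumerate(cs):
    if h[0][i][3]>=0 and cv2.contourArea(c)>60: print("hole",rect(s,c,.012),cv2.contourArea(c))
E
```

```text
jig (array([516.4,  43.6], dtype=float32), array([153.1, 181.1], dtype=float32), 2.887)Traceback (most recent call last):
  File "<stdin>", line 16, in <module>
    raise TypeError("expected non-empty vector for x")
TypeError: expected non-empty vector for x
```

```bash
cat > jig.py <<'E'
from h import *
s=pickle.load(open("w1.pkl","rb"));im=s["img"].astype(float)
print([im[v,u].tolist() for u,v in((380,70),(440,95),(300,160),(405,205),(295,60),(250,60),(470,150),(250,160))])
q=im[...,2]/(im[...,0]+1)
m=((q>.86)).astype(np.uint8)*255
k=np.zeros_like(m);k[10:225,250:500]=255;m&=k
m=cv2.morphologyEx(m,cv2.MORPH_OPEN,np.ones((5,5)))
c=max(cv2.findContours(m,cv2.RETR_EXTERNAL,cv2.CHAIN_APPROX_NONE)[0],key=cv2.contourArea)
C,sz,a=rect(s,c,.015);print("jig",C,sz,a)
P=ray(s,c.reshape(-1,2),.015)[:,:2]*1000
def jf(P,C,th):
    y=np.array([np.cos(th),np.sin(th)]);x=np.array([y[1],-y[0]]);return np.c_[(P-C)@x,(P-C)@y]
J=jf(P,C,a)
for ax,sg,h,o in((0,1,92,105),(0,-1,92,105),(1,1,105,92),(1,-1,105,92)):
    z=J[(abs(J[:,ax]-sg*h)<6)&(abs(J[:,1-ax])<o-12)]
    f=np.polyfit(z[:,1-ax],z[:,ax],1);print(ax,sg,len(z),f.round(4),(z[:,ax]-np.polyval(f,z[:,1-ax])).std().round(2))
g=cv2.cvtColor(s["img"],cv2.COLOR_RGB2GRAY);hsv=cv2.cvtColor(s["img"],cv2.COLOR_RGB2HSV)
print("fence grey",g[160,345],"base",g[120,380])
yv=np.array([np.cos(a),np.sin(a)]);xv=np.array([yv[1],-yv[0]])
for yy in(56,-56):
    p=(C+32*xv+yy*yv)/1000;print("pin base/tip px",proj(s,[[*p,.015],[*p,.049]]).round(1).tolist())
cv2.imwrite("pics/pins.png",cv2.resize(s["img"][70:135,310:460,::-1],None,fx=5,fy=5,interpolation=cv2.INTER_CUBIC))
m=cv2.inRange(hsv,(100,120,60),(125,255,255))
cs,h=cv2.findContours(m,cv2.RETR_CCOMP,cv2.CHAIN_APPROX_NONE)
for i,c in enumerate(cs):
    if h[0][i][3]>=0 and cv2.contourArea(c)>60: print("hole",rect(s,c,.012),cv2.contourArea(c))
E
python3 jig.py
```

```text
[[134.0, 136.0, 132.0], [134.0, 138.0, 133.0], [79.0, 79.0, 77.0], [131.0, 132.0, 128.0], [158.0, 145.0, 121.0], [157.0, 143.0, 120.0], [157.0, 143.0, 120.0], [95.0, 87.0, 72.0]]
jig [509.4  17.7] [182.4 208.8] 1.315
0 1 148 [3.000e-04 9.072e+01] 0.29
0 -1 132 [-1.40000e-03 -9.02397e+01] 0.4
1 1 131 [-1.40000e-03  1.03555e+02] 0.39
1 -1 122 [ 1.000000e-04 -1.037093e+02] 0.36
fence grey 113 base 133
pin base/tip px [[332.3, 90.5], [340.0, 87.6]]
pin base/tip px [[417.9, 115.1], [434.1, 114.7]]
hole (array([349.3, 445. ], dtype=float32), array([29.9, 29.9], dtype=float32), 2.215) 319.5
hole (array([380.2, 454.5], dtype=float32), array([29.6, 30.2], dtype=float32), 2.205) 338.5
hole (array([484.6, 274.1], dtype=float32), array([16.2, 16.6], dtype=float32), 0.746) 128.5
hole (array([518. , 245.8], dtype=float32), array([39.1, 39.2], dtype=float32), 0.763) 795.5
hole (array([562.2, 246. ], dtype=float32), array([39. , 39.1], dtype=float32), 0.779) 867.5
hole (array([539.8, 296.9], dtype=float32), array([58.8, 83.8], dtype=float32), 0.007) 2492.5
hole (array([595.6, 274.8], dtype=float32), array([16. , 17.1], dtype=float32), 0.787) 161.0
```

View pics/pins.png

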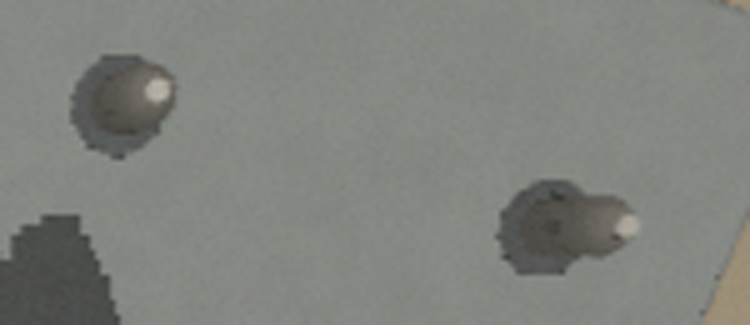

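The pin tips at crop (157,89) and (626,225) agree within 1 px with the jig outline, whose size (182x209) matches. The seat is at about (540.4, 8.8) mm with the jig y axis at 1.315 rad. The plate is at (540, 274.6), and its holes are 111 mm apart as they should be. I'll grasp the plate now.

Call:
{"api": "move_arm", "payload": {
  "deltas": [
    {"dx":0.56,"dy":-0.773,"dz":0.5,"ax":0,"ay":0,"az":0,"jaw":-1},
    {"dx":0.56,"dy":-0.773,"dz":0.5,"ax":0,"ay":0,"az":0,"jaw":-1},
    {"dx":0.56,"dy":-0.773,"dz":0.5,"ax":0,"ay":0,"az":0,"jaw":-1},
    {"dx":0.56,"dy":-0.773,"dz":0.5,"ax":0,"ay":0,"az":0,"jaw":-0.5},
    {"dx":0,"dy":0,"dz":0,"ax":0,"ay":0,"az":0,"jaw":-0.2}
  ]
}}

```text
t: 3.38
position: [0.5403, 0.2738, 0.1579]
orientation: [3.14, 0.002, 0.001]
force: [-0.1, -0.3, 0.8]
grip_width: 0.814
grip_force: 0.0
```

Call:
{"api": "move_arm", "payload": {
  "deltas": [
    {"dx":0,"dy":0,"dz":0.76,"ax":0,"ay":0,"az":0,"jaw":-0.2},
    {"dx":0,"dy":0,"dz":0.76,"ax":0,"ay":0,"az":0,"jaw":-0.2},
    {"dx":0,"dy":0,"dz":0.76,"ax":0,"ay":0,"az":0,"jaw":-0.2},
    {"dx":0,"dy":0,"dz":0.74,"ax":0,"ay":0,"az":0,"jaw":-0.2},
    {"dx":0,"dy":0,"dz":0,"ax":0,"ay":0,"az":0,"jaw":-0.2}
  ]
}}

```text
t: 4.0
position: [0.5383, 0.2717, 0.0377]
orientation: [3.139, 0.004, -0.001]
force: [0.6, 0.1, -0.1]
grip_width: 0.602
grip_force: 0.0
```

Call:
{"api": "move_arm", "payload": {
  "deltas": [
    {"dx":0,"dy":0,"dz":0,"ax":0,"ay":0,"az":0,"jaw":1},
    {"dx":0,"dy":0,"dz":0,"ax":0,"ay":0,"az":0,"jaw":1},
    {"dx":0,"dy":0,"dz":0,"ax":0,"ay":0,"az":0,"jaw":1},
    {"dx":0,"dy":0,"dz":0,"ax":0,"ay":0,"az":0,"jaw":1},
    {"dx":0,"dy":0,"dz":0,"ax":0,"ay":0,"az":0,"jaw":1}
  ]
}}

```text
t: 4.62
position: [0.5405, 0.2741, 0.0395]
orientation: [-3.141, -0.001, 0.0]
force: [-0.8, -0.5, 5.6]
grip_width: 0.18
grip_force: 30.0
```

Call:
{"api": "move_arm", "payload": {
  "deltas": [
    {"dx":0,"dy":0,"dz":-0.5,"ax":0,"ay":0,"az":0,"jaw":1},
    {"dx":0,"dy":0,"dz":-0.9,"ax":0,"ay":0,"az":0,"jaw":1},
    {"dx":0,"dy":0,"dz":-0.9,"ax":0,"ay":0,"az":0,"jaw":1},
    {"dx":0,"dy":0.45,"dz":-0.2,"ax":0,"ay":0,"az":0,"jaw":1},
    {"dx":0,"dy":0.85,"dz":0,"ax":0,"ay":0,"az":0,"jaw":1}
  ]
}}

```text
t: 5.25
position: [0.5401, 0.2214, 0.1394]
orientation: [-3.141, -0.001, 0.002]
force: [-0.8, -0.3, -3.2]
grip_width: 0.18
grip_force: 30.0
```

Call:
{"api": "move_arm", "payload": {
  "deltas": [
    {"dx":0,"dy":0.95,"dz":0,"ax":0,"ay":0,"az":0,"jaw":1},
    {"dx":0,"dy":0.95,"dz":0,"ax":0,"ay":0,"az":0,"jaw":1},
    {"dx":0,"dy":0.95,"dz":0,"ax":0,"ay":0,"az":0,"jaw":1},
    {"dx":0,"dy":0.95,"dz":0,"ax":0,"ay":0,"az":0,"jaw":1},
    {"dx":0,"dy":0.9,"dz":0,"ax":0,"ay":0,"az":0,"jaw":1}
  ]
}}

```text
t: 5.88
position: [0.5387, 0.0317, 0.1379]
orientation: [3.141, 0.002, -0.0]
force: [-0.4, 0.5, -2.9]
grip_width: 0.181
grip_force: 30.0
```

Call:
{"api": "move_arm", "payload": {
  "deltas": [
    {"dx":0,"dy":0.4,"dz":0,"ax":0,"ay":0,"az":-0.5,"jaw":1},
    {"dx":0,"dy":0.24,"dz":0,"ax":0,"ay":0,"az":-0.9,"jaw":1},
    {"dx":0,"dy":0,"dz":0,"ax":0,"ay":0,"az":-0.9,"jaw":1},
    {"dx":0,"dy":0,"dz":0,"ax":0,"ay":0,"az":-0.9,"jaw":1},
    {"dx":0,"dy":0,"dz":0,"ax":0,"ay":0,"az":-0.9,"jaw":1}
  ]
}}

```text
t: 6.5
position: [0.5393, 0.0074, 0.1379]
orientation: [-3.141, 0.002, 0.495]
force: [-0.1, -0.1, -2.9]
grip_width: 0.184
grip_force: 30.0
```

Call:
{"api": "move_arm", "payload": {
  "deltas": [
    {"dx":0,"dy":0,"dz":0,"ax":0,"ay":0,"az":-0.9,"jaw":1},
    {"dx":0,"dy":0,"dz":0,"ax":0,"ay":0,"az":-0.9,"jaw":1},
    {"dx":0,"dy":0,"dz":0,"ax":0,"ay":0,"az":-0.9,"jaw":1},
    {"dx":0,"dy":0,"dz":0,"ax":0,"ay":0,"az":-0.9,"jaw":1},
    {"dx":0,"dy":0,"dz":0,"ax":0,"ay":0,"az":-0.9,"jaw":1}
  ]
}}

```text
t: 7.12
position: [0.5393, 0.0074, 0.1379]
orientation: [-3.14, 0.001, 1.035]
force: [0.1, 0.7, -4.0]
grip_width: 0.18
grip_force: 30.0
```

Call:
{"api": "move_arm", "payload": {
  "deltas": [
    {"dx":0,"dy":0,"dz":0,"ax":0,"ay":0,"az":-0.9,"jaw":1},
    {"dx":0,"dy":0,"dz":0,"ax":0,"ay":0,"az":-0.56,"jaw":1},
    {"dx":0,"dy":0,"dz":0,"ax":0,"ay":0,"az":0,"jaw":1},
    {"dx":0,"dy":0,"dz":0,"ax":0,"ay":0,"az":0,"jaw":1},
    {"dx":0,"dy":0,"dz":0,"ax":0,"ay":0,"az":0,"jaw":1}
  ]
}}

```text
t: 7.75
position: [0.5406, 0.0082, 0.1387]
orientation: [-3.141, 0.0, 1.206]
force: [0.5, 0.2, -2.9]
grip_width: 0.18
grip_force: 30.0
```

```bash
python3 - <<'E'
from h import *
from cell import bot
s=bot.snapshot("wrist");t=bot.snapshot("top");st=bot.sense();s["st"]=st;print(st["t"],st["position"],st["orientation"],st["joint_pos"].round(2),st["force"],st["moment"])
pickle.dump((s,t),open("w2.pkl","wb"))
from scipy.spatial.transform import Rotation as Ro
R=Ro.from_euler("xyz",st["orientation"]).as_matrix();zt=st["position"][2]-.038+.012
hsv=cv2.cvtColor(s["img"],cv2.COLOR_RGB2HSV);m=cv2.inRange(hsv,(100,120,50),(125,255,255))
cs,h=cv2.findContours(m,cv2.RETR_CCOMP,cv2.CHAIN_APPROX_NONE)
for i,c in enumerate(cs):
    if cv2.contourArea(c)>60:
        r=rect(s,c,zt);p=np.r_[r[0]/1000,zt];print("hole" if h[0][i][3]>=0 else "blob",r,"tool",((p-st["position"])@R*1000).round(1),c.reshape(-1,2).mean(0).round())
for c in blobs(t,(100,120,50),(125,255,255),100)[0][:2]: print("top",rect(t,c,zt),c.reshape(-1,2).mean(0))
cv2.imwrite("pics/w3.png",np.hstack([s["img"][:260],t["img"][100:360]])[:, :, ::-1][:, :800])
E
```

```text
7.85 [0.54077434 0.0083251  0.13883398] [-3.14151248e+00  5.27676545e-05  1.20699181e+00] [-0.01  0.44  1.88 -0.    0.81  0.36] [ 0.14609056 -0.18446633 -3.18776124] [-0.04200271 -0.02442964  0.0341943 ]
blob (array([515.2, -51.8], dtype=float32), array([10.8, 31.9], dtype=float32), 2.779) tool [-65.3  -2.5  26. ] [257. 322.]
blob (array([566.7, -10.3], dtype=float32), array([ 9.9, 21.9], dtype=float32), 2.779) tool [-8.2 30.9 26. ] [308. 248.]
blob (array([504.2,  13.2], dtype=float32), array([10.2, 22.4], dtype=float32), 2.833) tool [ -8.5 -35.9  26. ] [206. 248.]
blob (array([575.3,  21.2], dtype=float32), array([31.1, 31.7], dtype=float32), 1.229) tool [24.3 27.7 26. ] [306. 198.]
blob (array([519.3,  42.7], dtype=float32), array([31.6, 32. ], dtype=float32), 1.968) tool [ 24.5 -32.3  26. ] [209. 198.]
blob (array([549.7,  38.9], dtype=float32), array([ 89.9, 108.8], dtype=float32), 2.778) tool [31.8 -2.5 26. ] [258. 178.]
hole (array([575.1,  21.5], dtype=float32), array([37.7, 37.9], dtype=float32), 2.014) tool [24.5 27.4 26. ] [306. 198.]
hole (array([519.5,  42.8], dtype=float32), array([37.7, 38.3], dtype=float32), 0.119) tool [ 24.6 -32.1  26. ] [210. 198.]
hole (array([559.5,  64.4], dtype=float32), array([15.1, 15.9], dtype=float32), 2.778) tool [59.1 -2.5 26. ] [258. 142.]
top (array([357.8, 435. ], dtype=float32), array([72.3, 97.4], dtype=float32), 0.306) [139.21875    246.17708333]
```

View pics/w3.png

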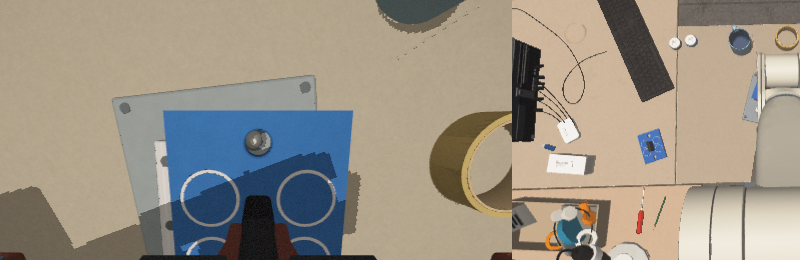

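The view shows the held plate over the jig, with the +y pin tip visible through its front hole at (258,140). I miscounted the turn, so az -0.9 is still missing. I'll finish the turn and measure hole against pin in that same view.

Call:
{"api": "move_arm", "payload": {
  "deltas": [
    {"dx":0,"dy":0,"dz":0,"ax":0,"ay":0,"az":-0.5,"jaw":1},
    {"dx":0,"dy":0,"dz":0,"ax":0,"ay":0,"az":-0.4,"jaw":1},
    {"dx":0,"dy":0,"dz":0,"ax":0,"ay":0,"az":0,"jaw":1},
    {"dx":0,"dy":0,"dz":0,"ax":0,"ay":0,"az":0,"jaw":1},
    {"dx":0,"dy":0,"dz":0,"ax":0,"ay":0,"az":0,"jaw":1}
  ]
}}

```text
t: 8.48
position: [0.5409, 0.0084, 0.1389]
orientation: [3.142, 0.0, 1.315]
force: [-0.3, 0.1, -3.7]
grip_width: 0.178
grip_force: 30.0
```

```bash
cat > hov.py <<'E'
from h import *
from cell import bot
import sys
from scipy.spatial.transform import Rotation as Ro
s=bot.snapshot("wrist");st=bot.sense();print(st["t"],st["position"],st["orientation"],st["force"])
s["st"]=st;pickle.dump(s,open("w3.pkl","wb"))
R=Ro.from_euler("xyz",st["orientation"]).as_matrix();zt=st["position"][2]-.038+.012
tool=lambda P:((P-st["position"])@R*1000).round(1)
hsv=cv2.cvtColor(s["img"],cv2.COLOR_RGB2HSV);m=cv2.inRange(hsv,(100,120,50),(125,255,255))
cs,h=cv2.findContours(m,cv2.RETR_CCOMP,cv2.CHAIN_APPROX_NONE)
for i,c in enumerate(cs):
    r=rect(s,c,zt)
    if cv2.contourArea(c)>2000 and h[0][i][3]<0:
        T=tool(ray(s,c.reshape(-1,2),zt));z=T[(T[:,1]>-45)&(T[:,1]<40)&(T[:,0]>70)]
        print("plate front edge (x=75,y)",np.polyfit(z[:,1],z[:,0],1).round(4))
        for sg in(1,-1):
            z=T[(T[:,1]*sg>45)&(T[:,0]>20)&(T[:,0]<68)];print("plate side edge",np.polyfit(z[:,0],z[:,1],1).round(4))
    if h[0][i][3]>=0 and 12<r[1][0]<19:
        hc=np.r_[r[0]/1000,zt];print("hole",r,tool(hc)); b=cv2.boundingRect(c)
q=s["img"].astype(float);q=q[...,2]/(q[...,0]+1);mj=(q>.86).astype(np.uint8)*255;mj[200:]=0
mj=cv2.morphologyEx(mj,cv2.MORPH_OPEN,np.ones((3,3)))
T=tool(ray(s,np.argwhere(mj[:200]>0)[:,::-1],.015))
e=[]
for y in range(-60,60,4):
    z=T[(abs(T[:,1]-y)<2)&(T[:,0]<140)&(T[:,0]>60)]
    if len(z): e.append((y,z[:,0].max()))
e=np.array(e);f=np.polyfit(e[:,0],e[:,1],1);print("jig front edge (y=105 at x) slope,val",f.round(4),(e[:,1]-np.polyval(f,e[:,0])).round(1))
g=cv2.cvtColor(s["img"],cv2.COLOR_RGB2GRAY);x,y,w,hh=b;print(g[y:y+hh,x:x+w])
k=np.zeros_like(g);k[y:y+hh,x:x+w]=g[y:y+hh,x:x+w];_,k2=cv2.threshold(k,170,255,0);M=cv2.moments(k2,True)
if M["m00"]: u=[M["m10"]/M["m00"],M["m01"]/M["m00"]];print("pin tip px",u,M["m00"],tool(ray(s,[u],.049)))
E
python3 hov.py
```

```text
8.525 [0.54087335 0.00838733 0.13887958] [3.14155134e+00 9.19494065e-06 1.31496950e+00] [ 0.60533194  1.32165882 -2.4697492 ]
plate front edge (x=75,y) [ 0.  77.1]
plate side edge [-4.10000e-03  5.19207e+01]
plate side edge [-2.60000e-03 -5.58486e+01]
hole (array([553.7,  66.6], dtype=float32), array([15.3, 15.4], dtype=float32), 0.531) [59.6 -2.3 26. ]
jig front edge (y=105 at x) slope,val [ -0. 104.] [0. 0. 0. 0. 0. 0. 0. 0. 0. 0. 0. 0. 0. 0. 0. 0. 0. 0. 0. 0. 0. 0. 0. 0.
 0. 0. 0. 0. 0. 0.]
[[109 108 104 107 108 106 106 106  95  82  79  79  78  83  81  78  81  79
   86  94 103 103 107 105 106 105 106 104]
 [107 106 107 105 106 105  96  83  84  81  73  70  66  65  66  65  68  72
   79  81  82  90 101 105 107 107 105 103]
 [109 105 107 107 103  84  77  81  75  60  61  60  65  76  86  91  95  84
   73  74  74  80  86  94 102 107 107 104]
 [106 105 106  96  83  81  72  62  61  54  62  74  91  97 109 113 114 100
   96  96  81  74  58  50  90 103 105 107]
 [105 106 102  87  82  72  66  63  60  65  76  93  98  97  96 116 117 104
   95 112 109  87  70  82  79  93 101 103]
 [107 101  81  7
[... 1933 characters left out ...]
61  75  81  93  93  77  47  74  87  96]
 [102  88  84  62  45  74  93  91  93  94  93  95  93  92  93  89  86  89
   97  95  97  97  79  50  58  80  89 101]
 [103  97  88  89  54  43  65  86  93  91  91  92  95  95  93  93  89  90
   93  94  95  75  53  52  80  88  99 102]
 [105 101  95  88  80  55  47  56  75  89  92  95  92  94  94  89  93  92
   89  75  50  38  46  77  65  94 103 103]
 [104 102 107  95  87  88  65  51  38  44  59  74  81  83  92  82  70  68
   56  46  44  68  82  90  96 101 104 104]
 [103 103 102 106  97  91  85  80  65  51  51  50  51  43  46  44  48  47
   48  64  71  83  88  94 101 105 101 101]]
pin tip px [259.7586206896552, 140.75862068965517] 29.0 [[55.6 -0.6 89.9]]
```

Call:
{"api": "move_arm", "payload": {
  "deltas": [
    {"dx":-0.09,"dy":0.042,"dz":0,"ax":0,"ay":0,"az":0,"jaw":1},
    {"dx":0,"dy":0,"dz":0.4,"ax":0,"ay":0,"az":0,"jaw":1},
    {"dx":0,"dy":0,"dz":0.6,"ax":0,"ay":0,"az":0,"jaw":1},
    {"dx":0,"dy":0,"dz":0,"ax":0,"ay":0,"az":0,"jaw":1},
    {"dx":0,"dy":0,"dz":0,"ax":0,"ay":0,"az":0,"jaw":1}
  ]
}}

```text
t: 9.15
position: [0.5416, 0.0045, 0.0988]
orientation: [-3.141, 0.0, 1.315]
force: [-0.1, -0.4, -3.4]
grip_width: 0.18
grip_force: 30.0
```

```bash
sed -i 's/;print(g\[y:y+hh,x:x+w\])//' hov.py; python3 hov.py; python3 -c "
from h import *
s=pickle.load(open('w3.pkl','rb'));cv2.imwrite('pics/h1.png',cv2.resize(s['img'][90:200,180:340,::-1],None,fx=5,fy=5,interpolation=cv2.INTER_CUBIC))"
```

```text
9.2 [0.54196018 0.00447717 0.09921438] [ 3.14101067e+00 -1.72480819e-04  1.31531619e+00] [-0.44600728 -0.0120633  -3.29622804]
plate front edge (x=75,y) [ 0. 77.]
plate side edge [-3.70000e-03  5.14134e+01]
plate side edge [ 6.40000e-03 -5.67869e+01]
hole (array([554.5,  62.7], dtype=float32), array([15.3, 15.3], dtype=float32), 0.532) [59.5 -2.6 26. ]
jig front edge (y=105 at x) slope,val [8.000000e-04 1.068216e+02] [ 0.  0.  0.  0.  0.  0.  0.  0.  0. -0. -0. -0. -0. -0. -0. -0. -0. -0.
 -0. -0. -0. -0. -0. -0.  0.  0.  0.  0.  0.  0.]
pin tip px [257.86046511627904, 140.0] 43.0 [[59.  -2.4 50.2]]
```

View pics/h1.png

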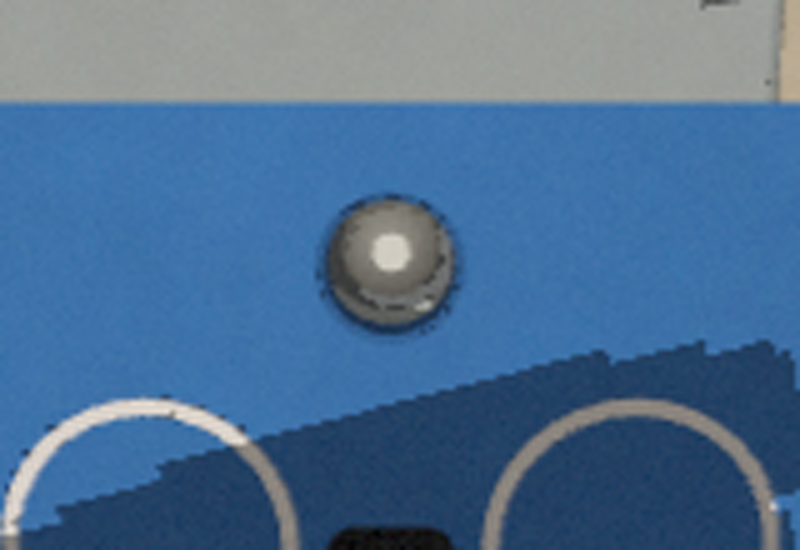

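The view shows the pin tip at crop (390,252) near the centre of the hole at (390,262), which is aligned within about 0.5 mm. Lowering.

Call:
{"api": "move_arm", "payload": {
  "deltas": [
    {"dx":-0.01,"dy":0,"dz":0.25,"ax":0,"ay":0,"az":0,"jaw":1},
    {"dx":0,"dy":0,"dz":0.15,"ax":0,"ay":0,"az":0,"jaw":1},
    {"dx":0,"dy":0,"dz":0.15,"ax":0,"ay":0,"az":0,"jaw":1},
    {"dx":0,"dy":0,"dz":0.1,"ax":0,"ay":0,"az":0,"jaw":1},
    {"dx":0,"dy":0,"dz":0,"ax":0,"ay":0,"az":0,"jaw":1}
  ]
}}

```text
t: 9.82
position: [0.5412, 0.0041, 0.0725]
orientation: [-3.141, 0.0, 1.315]
force: [-0.9, -0.8, -4.2]
grip_width: 0.178
grip_force: 30.0
```

Call:
{"api": "move_arm", "payload": {
  "deltas": [
    {"dx":0,"dy":0,"dz":0.15,"ax":0,"ay":0,"az":0,"jaw":1},
    {"dx":0,"dy":0,"dz":0.12,"ax":0,"ay":0,"az":0,"jaw":1},
    {"dx":0,"dy":0,"dz":0.1,"ax":0,"ay":0,"az":0,"jaw":1},
    {"dx":0,"dy":0,"dz":0.04,"ax":0,"ay":0,"az":0,"jaw":1},
    {"dx":0,"dy":0,"dz":0,"ax":0,"ay":0,"az":0,"jaw":1}
  ]
}}

```text
t: 10.45
position: [0.5414, 0.0041, 0.0563]
orientation: [-3.141, 0.0, 1.315]
force: [0.5, 1.1, -3.9]
grip_width: 0.177
grip_force: 30.0
```

Call:
{"api": "move_arm", "payload": {
  "deltas": [
    {"dx":0,"dy":0,"dz":0.04,"ax":0,"ay":0,"az":0,"jaw":1},
    {"dx":0,"dy":0,"dz":0,"ax":0,"ay":0,"az":0,"jaw":1},
    {"dx":0,"dy":0,"dz":0.02,"ax":0,"ay":0,"az":0,"jaw":1},
    {"dx":0,"dy":0,"dz":0,"ax":0,"ay":0,"az":0,"jaw":1},
    {"dx":0,"dy":0,"dz":0,"ax":0,"ay":0,"az":0,"jaw":1}
  ]
}}

```text
t: 11.08
position: [0.5416, 0.0041, 0.0544]
orientation: [3.141, -0.0, 1.315]
force: [-2.3, -0.9, 5.3]
grip_width: 0.182
grip_force: 30.0
```

Call:
{"api": "move_arm", "payload": {
  "deltas": [
    {"dx":0,"dy":0,"dz":0,"ax":0,"ay":0,"az":0,"jaw":0.3},
    {"dx":0,"dy":0,"dz":0,"ax":0,"ay":0,"az":0,"jaw":0},
    {"dx":0,"dy":0,"dz":0,"ax":0,"ay":0,"az":0,"jaw":0},
    {"dx":0,"dy":0,"dz":-0.3,"ax":0,"ay":0,"az":0,"jaw":0},
    {"dx":0,"dy":0,"dz":-0.7,"ax":0,"ay":0,"az":0,"jaw":0}
  ]
}}

```text
t: 11.7
position: [0.5407, 0.0041, 0.0941]
orientation: [-3.139, 0.001, 1.315]
force: [0.6, 0.6, -0.0]
grip_width: 0.497
grip_force: 0.0
```

Call:
{"api": "move_arm", "payload": {
  "deltas": [
    {"dx":0,"dy":0,"dz":-0.9,"ax":0,"ay":0,"az":0,"jaw":0},
    {"dx":0,"dy":0,"dz":-0.9,"ax":0,"ay":0,"az":0,"jaw":0},
    {"dx":-0.94,"dy":0.07,"dz":-0.9,"ax":0,"ay":0,"az":0,"jaw":0},
    {"dx":-0.94,"dy":0.07,"dz":0,"ax":0,"ay":0,"az":0,"jaw":0},
    {"dx":0,"dy":0,"dz":0,"ax":0,"ay":0,"az":0,"jaw":0}
  ]
}}

```text
t: 12.32
position: [0.5278, -0.0717, 0.2034]
orientation: [3.14, -0.0, 1.313]
force: [0.1, 0.4, 0.4]
grip_width: 0.504
grip_force: 0.0
```

```bash
python3 - <<'E'
from h import *
from cell import bot
s=bot.snapshot("wrist");st=bot.sense();print(st["t"],st["position"],st["orientation"],st["force"]);s["st"]=st;pickle.dump(s,open("w4.pkl","wb"))
cv2.imwrite("pics/w5.png",s["img"][...,::-1])
for c in blobs(s,(100,120,50),(125,255,255),500)[0][:2]: print(rect(s,c,.027),c.reshape(-1,2).mean(0))
# plate height from depth on blue
_,m=blobs(s,(100,120,50),(125,255,255));v,u=np.nonzero(m);d=s["depth"][v,u]
E=np.array(s["extrinsics"]);pc=np.c_[(u-s["cx"])/s["fx"]*d,-(v-s["cy"])/s["fy"]*d,-d];W=(pc-E[:3,3])@E[:3,:3]
W=W[d>0];A=np.c_[W[:,:2],np.ones(len(W))];print("z med",np.median(W[:,2]),np.linalg.lstsq(A,W[:,2],rcond=None)[0])
E
```

```text
12.375 [ 0.52777649 -0.07068081  0.2028686 ] [ 3.14071926e+00 -3.31989627e-04  1.31321355e+00] [-0.05996681  0.18368925  0.08755466]
(array([540. ,   7.4], dtype=float32), array([109.4, 149.5], dtype=float32), 1.314) [251.7607362 105.1799591]
z med 0.02726833969969509 [-0.00140843  0.00080083  0.02823191]
```

View pics/w5.png

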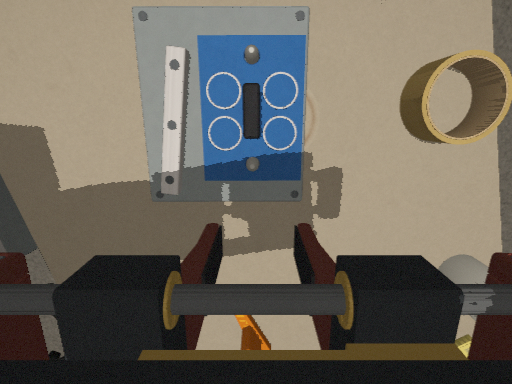

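The view shows the plate seated flat (top z 27.3 mm, level) with both pins up at (252,55) and (252,163). The fence is at left and the gap is free. Now to the wedge.

Call:
{"api": "move_arm", "payload": {
  "deltas": [
    {"dx":-0.94,"dy":0.08,"dz":0,"ax":0,"ay":0,"az":0,"jaw":0},
    {"dx":-0.95,"dy":0.08,"dz":0,"ax":0,"ay":0,"az":0,"jaw":0},
    {"dx":-0.95,"dy":0.08,"dz":0,"ax":0,"ay":0,"az":0,"jaw":0},
    {"dx":-0.95,"dy":0.08,"dz":0,"ax":0,"ay":0,"az":0,"jaw":0},
    {"dx":-0.95,"dy":0.08,"dz":0,"ax":0,"ay":0,"az":0,"jaw":0}
  ]
}}

```text
t: 13.0
position: [0.4956, -0.2575, 0.2019]
orientation: [-3.141, -0.001, 1.316]
force: [0.1, 0.9, 0.0]
grip_width: 0.504
grip_force: 0.0
```

Call:
{"api": "move_arm", "payload": {
  "deltas": [
    {"dx":-0.95,"dy":0.08,"dz":0,"ax":0,"ay":0,"az":0,"jaw":0},
    {"dx":-0.95,"dy":0.08,"dz":0,"ax":0,"ay":0,"az":0,"jaw":0},
    {"dx":-0.95,"dy":0.08,"dz":0,"ax":0,"ay":0,"az":0,"jaw":0},
    {"dx":0,"dy":0,"dz":0,"ax":0,"ay":0,"az":-0.8,"jaw":0},
    {"dx":0,"dy":0,"dz":0,"ax":0,"ay":0,"az":-0.8,"jaw":0}
  ]
}}

```text
t: 13.62
position: [0.4763, -0.3697, 0.2016]
orientation: [-3.141, -0.001, 1.51]
force: [-1.0, 0.4, -0.2]
grip_width: 0.5
grip_force: 0.0
```

Call:
{"api": "move_arm", "payload": {
  "deltas": [
    {"dx":0,"dy":0,"dz":0,"ax":0,"ay":0,"az":-0.8,"jaw":0},
    {"dx":0,"dy":0,"dz":0,"ax":0,"ay":0,"az":-0.8,"jaw":0},
    {"dx":0,"dy":0,"dz":0,"ax":0,"ay":0,"az":0,"jaw":0},
    {"dx":0,"dy":0,"dz":0,"ax":0,"ay":0,"az":0,"jaw":0},
    {"dx":0,"dy":0,"dz":0,"ax":0,"ay":0,"az":0,"jaw":0}
  ]
}}

```text
t: 14.25
position: [0.4761, -0.37, 0.202]
orientation: [-3.142, -0.0, 1.699]
force: [-0.1, -0.1, -0.3]
grip_width: 0.502
grip_force: 0.0
```

```bash
python3 - <<'E'
from h import *
from cell import bot
from scipy.spatial.transform import Rotation as Ro
s=bot.snapshot("wrist");st=bot.sense();print(st["t"],st["position"],st["orientation"],st["force"]);s["st"]=st;pickle.dump(s,open("w5.pkl","wb"))
R=Ro.from_euler("xyz",st["orientation"]).as_matrix()
tool=lambda P:((P-st["position"])@R*1000)
for c in blobs(s,(5,150,60),(20,255,255),300,(0,0,512,240))[0][:3]:
    print(rect(s,c,.014),c.reshape(-1,2).mean(0),cv2.boundingRect(c))
    T=tool(ray(s,c.reshape(-1,2),.014));print("tool x",T[:,0].min(),T[:,0].max())
    for x in np.linspace(T[:,0].min()+6,T[:,0].max()-6,9):
        z=T[abs(T[:,0]-x)<2];print(x.round(1),z[:,1].min().round(1),z[:,1].max().round(1))
cv2.imwrite("pics/w6.png",cv2.resize(s["img"][20:240,160:360,::-1],None,fx=2.7,fy=2.7,interpolation=cv2.INTER_CUBIC))
E
```

```text
14.3 [ 0.47607936 -0.37011036  0.20205557] [-3.14155346e+00 -9.63956869e-05  1.69879797e+00] [-0.02831561  0.12022246 -0.42241661]
(array([ 464.1, -279.7], dtype=float32), array([24. , 80.1], dtype=float32), 1.69) [256.35195531 102.91061453] (248, 63, 22, 77)
tool x 51.250599610453605 131.26678996653678
57.3 -12.6 11.3
65.8 -12.6 10.1
74.3 -12.5 8.9
82.8 -12.4 7.7
91.3 -12.4 6.5
99.8 -12.3 5.3
108.3 -12.2 4.2
116.8 -12.1 3.1
125.3 -12.1 2.0
```

View pics/w6.png

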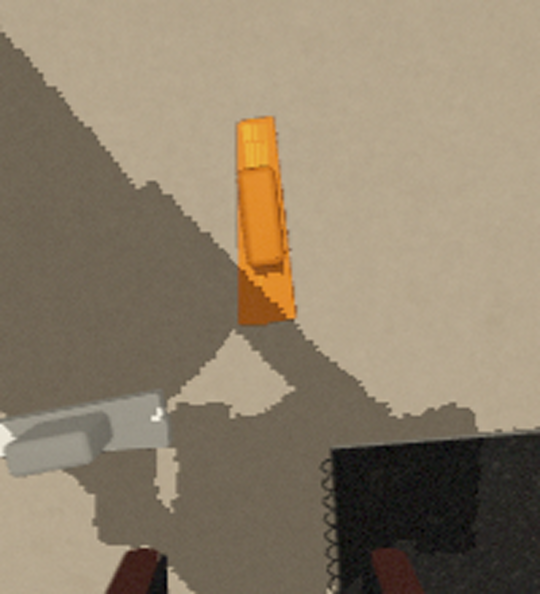

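The view shows the orange wedge with its thin end up. The lug and the straight right edge (crop 275,118→295,318) are tilted, so the wedge's y axis is at about 1.83 rad. The white look-alike is at the lower left (80,435) and stays clear.

Call:
{"api": "move_arm", "payload": {
  "deltas": [
    {"dx":0.75,"dy":-0.025,"dz":0,"ax":0,"ay":0,"az":0,"jaw":0},
    {"dx":0.75,"dy":0,"dz":0,"ax":0,"ay":0,"az":0,"jaw":0},
    {"dx":0.75,"dy":0,"dz":0,"ax":0,"ay":0,"az":0,"jaw":0},
    {"dx":0,"dy":0,"dz":0,"ax":0,"ay":0,"az":-0.55,"jaw":0},
    {"dx":0,"dy":0,"dz":0,"ax":0,"ay":0,"az":-0.54,"jaw":0}
  ]
}}

```text
t: 14.92
position: [0.4635, -0.2807, 0.2023]
orientation: [3.141, 0.0, 1.832]
force: [-0.4, -0.4, -0.5]
grip_width: 0.498
grip_force: 0.0
```

Call:
{"api": "move_arm", "payload": {
  "deltas": [
    {"dx":0,"dy":0,"dz":0.95,"ax":0,"ay":0,"az":0,"jaw":0},
    {"dx":0,"dy":0,"dz":0.95,"ax":0,"ay":0,"az":0,"jaw":0},
    {"dx":0,"dy":0,"dz":0.95,"ax":0,"ay":0,"az":0,"jaw":0},
    {"dx":0,"dy":0,"dz":0.7,"ax":0,"ay":0,"az":0,"jaw":0},
    {"dx":0,"dy":0,"dz":0.42,"ax":0,"ay":0,"az":0,"jaw":0}
  ]
}}

```text
t: 15.55
position: [0.463, -0.2809, 0.042]
orientation: [-3.141, -0.001, 1.83]
force: [-0.2, 0.2, 1.2]
grip_width: 0.503
grip_force: 0.0
```

Call:
{"api": "move_arm", "payload": {
  "deltas": [
    {"dx":0,"dy":0,"dz":0,"ax":0,"ay":0,"az":0,"jaw":0.3},
    {"dx":0,"dy":0,"dz":0,"ax":0,"ay":0,"az":0,"jaw":1},
    {"dx":0,"dy":0,"dz":0,"ax":0,"ay":0,"az":0,"jaw":1},
    {"dx":0,"dy":0,"dz":0,"ax":0,"ay":0,"az":0,"jaw":1},
    {"dx":0,"dy":0,"dz":0,"ax":0,"ay":0,"az":0,"jaw":1}
  ]
}}

```text
t: 16.18
position: [0.464, -0.2815, 0.0443]
orientation: [3.141, 0.001, 1.83]
force: [-0.2, 1.7, 6.3]
grip_width: 0.157
grip_force: 30.0
```

Call:
{"api": "move_arm", "payload": {
  "deltas": [
    {"dx":0,"dy":0,"dz":-0.5,"ax":0,"ay":0,"az":0,"jaw":1},
    {"dx":0,"dy":0,"dz":-0.85,"ax":0,"ay":0,"az":0,"jaw":1},
    {"dx":0,"dy":0,"dz":-0.9,"ax":0,"ay":0,"az":0.5,"jaw":1},
    {"dx":0,"dy":0,"dz":0,"ax":0,"ay":0,"az":0.9,"jaw":1},
    {"dx":0,"dy":0,"dz":0,"ax":0,"ay":0,"az":0.9,"jaw":1}
  ]
}}

```text
t: 16.8
position: [0.4636, -0.2812, 0.1341]
orientation: [3.14, 0.001, 1.551]
force: [0.3, 0.1, -1.6]
grip_width: 0.157
grip_force: 30.0
```

Call:
{"api": "move_arm", "payload": {
  "deltas": [
    {"dx":0,"dy":0,"dz":0,"ax":0,"ay":0,"az":0.9,"jaw":1},
    {"dx":0,"dy":0,"dz":0,"ax":0,"ay":0,"az":0.7,"jaw":1},
    {"dx":0,"dy":0,"dz":0,"ax":0,"ay":0,"az":0.39,"jaw":1},
    {"dx":0.6,"dy":-0.17,"dz":0,"ax":0,"ay":0,"az":0,"jaw":1},
    {"dx":0.97,"dy":-0.27,"dz":0,"ax":0,"ay":0,"az":0,"jaw":1}
  ]
}}

```text
t: 17.42
position: [0.4623, -0.216, 0.1334]
orientation: [3.141, 0.0, 1.313]
force: [-0.3, 0.6, -1.0]
grip_width: 0.159
grip_force: 30.0
```

Call:
{"api": "move_arm", "payload": {
  "deltas": [
    {"dx":0.97,"dy":-0.27,"dz":0,"ax":0,"ay":0,"az":0,"jaw":1},
    {"dx":0.97,"dy":-0.27,"dz":0,"ax":0,"ay":0,"az":0,"jaw":1},
    {"dx":0.97,"dy":-0.27,"dz":0,"ax":0,"ay":0,"az":0,"jaw":1},
    {"dx":0.8,"dy":-0.24,"dz":0,"ax":0,"ay":0,"az":0,"jaw":1},
    {"dx":0.49,"dy":-0.14,"dz":0,"ax":0,"ay":0,"az":0,"jaw":1}
  ]
}}

```text
t: 18.05
position: [0.4583, -0.0399, 0.1334]
orientation: [-3.142, -0.0, 1.317]
force: [0.4, -0.6, -2.2]
grip_width: 0.158
grip_force: 30.0
```

Call:
{"api": "move_arm", "payload": {
  "deltas": [
    {"dx":0,"dy":0,"dz":0,"ax":0,"ay":0,"az":0,"jaw":1},
    {"dx":0,"dy":0,"dz":0,"ax":0,"ay":0,"az":0,"jaw":1},
    {"dx":0,"dy":0,"dz":0,"ax":0,"ay":0,"az":0,"jaw":1},
    {"dx":0,"dy":0,"dz":0,"ax":0,"ay":0,"az":0,"jaw":1},
    {"dx":0,"dy":0,"dz":0,"ax":0,"ay":0,"az":0,"jaw":1}
  ]
}}

```text
t: 18.68
position: [0.4586, -0.0418, 0.1332]
orientation: [-3.141, 0.0, 1.315]
force: [0.3, -0.8, -1.0]
grip_width: 0.156
grip_force: 30.0
```

```bash
cat > wd.py <<'E'
from h import *
from cell import bot
from scipy.spatial.transform import Rotation as Ro
s=bot.snapshot("wrist");st=bot.sense();p=st["position"];print(st["t"],p,st["orientation"],st["force"]);s["st"]=st;pickle.dump(s,open("w6.pkl","wb"))
R=Ro.from_euler("xyz",st["orientation"]).as_matrix()
tool=lambda P:((P-p)@R*1000)
zw=p[2]-.0443+.014
for c in blobs(s,(5,150,50),(20,255,255),80,(0,0,512,260))[0][:2]:
    T=tool(ray(s,c.reshape(-1,2),zw));print("wedge top: x max",T[:,0].max().round(1),cv2.boundingRect(c))
    for x in(24,28,32,36,40):
        z=T[abs(T[:,0]-x)<1.5]
        if len(z): print(x,z[:,1].min().round(1),z[:,1].max().round(1))
c=blobs(s,(100,120,50),(125,255,255),500)[0][0]
T=tool(ray(s,c.reshape(-1,2),.027));print("plate rect",rect(s,c,.027))
z=T[(T[:,1]<T[:,1].min()+12)&(T[:,0]>T[:,0].min()+25)&(T[:,0]<T[:,0].max()-15)];f=np.polyfit(z[:,0],z[:,1],1);print("plate edge y(x)",f.round(4),"x range",T[:,0].min(),T[:,0].max())
cv2.imwrite("pics/w7.png",s["img"][:300,:,::-1])
E
python3 wd.py
```

```text
18.725 [ 0.45864037 -0.04167627  0.13323344] [-3.14151419e+00  2.62404892e-05  1.31488724e+00] [-0.96062384 -0.77462215 -1.3172395 ]
wedge top: x max 42.7 (243, 169, 31, 91)
24 -8.9 7.0
28 -8.3 7.6
32 -8.2 7.5
36 -7.6 7.5
40 -6.9 7.4
plate rect (array([539.7,   7.5], dtype=float32), array([109.7, 149.5], dtype=float32), 1.315)
plate edge y(x) [-5.80000e-03  1.22913e+01] x range -6.615723959490697 142.89144554491142
```

View pics/w7.png

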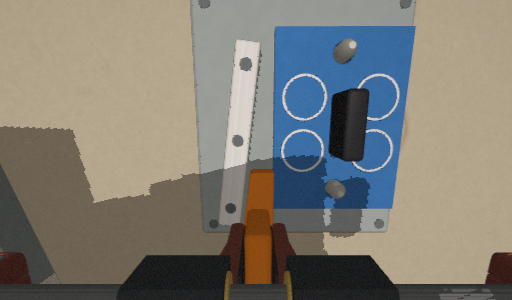

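The view shows the wedge thin end (258,170) ahead, centred in the mouth of the gap with about 4 mm clear each side and 65 mm still to go. Lowering.

Call:
{"api": "move_arm", "payload": {
  "deltas": [
    {"dx":0,"dy":0,"dz":0.6,"ax":0,"ay":0,"az":0,"jaw":1},
    {"dx":0,"dy":0,"dz":0.6,"ax":0,"ay":0,"az":0,"jaw":1},
    {"dx":0,"dy":0,"dz":0.4,"ax":0,"ay":0,"az":0,"jaw":1},
    {"dx":0,"dy":0,"dz":0.22,"ax":0,"ay":0,"az":0,"jaw":1},
    {"dx":0,"dy":0,"dz":0,"ax":0,"ay":0,"az":0,"jaw":1}
  ]
}}

```text
t: 19.35
position: [0.4587, -0.0414, 0.0602]
orientation: [-3.141, 0.0, 1.315]
force: [-0.3, -0.7, -1.6]
grip_width: 0.154
grip_force: 30.0
```

Call:
{"api": "move_arm", "payload": {
  "deltas": [
    {"dx":0.25,"dy":0.016,"dz":0,"ax":0,"ay":0,"az":0,"jaw":1},
    {"dx":0.25,"dy":0.016,"dz":0,"ax":0,"ay":0,"az":0,"jaw":1},
    {"dx":0.25,"dy":0.016,"dz":0,"ax":0,"ay":0,"az":0,"jaw":1},
    {"dx":0.25,"dy":0.016,"dz":0,"ax":0,"ay":0,"az":0,"jaw":1},
    {"dx":0,"dy":0,"dz":0.015,"ax":0,"ay":0,"az":0,"jaw":1}
  ]
}}

```text
t: 19.98
position: [0.4716, -0.0025, 0.06]
orientation: [3.141, -0.0, 1.317]
force: [-0.2, -0.2, -1.0]
grip_width: 0.158
grip_force: 30.0
```

Call:
{"api": "move_arm", "payload": {
  "deltas": [
    {"dx":0.2,"dy":0.013,"dz":0,"ax":0,"ay":0,"az":0,"jaw":1},
    {"dx":0.1,"dy":0.006,"dz":0,"ax":0,"ay":0,"az":0,"jaw":1},
    {"dx":0,"dy":0,"dz":0,"ax":0,"ay":0,"az":0,"jaw":1},
    {"dx":0,"dy":0,"dz":0,"ax":0,"ay":0,"az":0,"jaw":1},
    {"dx":0,"dy":0,"dz":0,"ax":0,"ay":0,"az":0,"jaw":1}
  ]
}}

```text
t: 20.6
position: [0.4749, 0.0079, 0.0599]
orientation: [-3.142, 0.0, 1.315]
force: [-0.2, -0.4, -1.0]
grip_width: 0.161
grip_force: 30.0
```

Call:
{"api": "move_arm", "payload": {
  "deltas": [
    {"dx":0.1,"dy":0.006,"dz":0.01,"ax":0,"ay":0,"az":0,"jaw":1},
    {"dx":0.05,"dy":0.004,"dz":0,"ax":0,"ay":0,"az":0,"jaw":1},
    {"dx":0.05,"dy":0.004,"dz":0,"ax":0,"ay":0,"az":0,"jaw":1},
    {"dx":0,"dy":0,"dz":0,"ax":0,"ay":0,"az":0,"jaw":1},
    {"dx":0,"dy":0,"dz":0,"ax":0,"ay":0,"az":0,"jaw":1}
  ]
}}

```text
t: 21.22
position: [0.4775, 0.0158, 0.0595]
orientation: [-3.142, -0.0, 1.315]
force: [-0.6, 0.5, -1.3]
grip_width: 0.156
grip_force: 30.0
```

Call:
{"api": "move_arm", "payload": {
  "deltas": [
    {"dx":0.05,"dy":0.004,"dz":0,"ax":0,"ay":0,"az":0,"jaw":1},
    {"dx":0.03,"dy":0,"dz":0,"ax":0,"ay":0,"az":0,"jaw":1},
    {"dx":0,"dy":0,"dz":0,"ax":0,"ay":0,"az":0,"jaw":1},
    {"dx":0,"dy":0,"dz":0,"ax":0,"ay":0,"az":0,"jaw":1},
    {"dx":0,"dy":0,"dz":0,"ax":0,"ay":0,"az":0,"jaw":1}
  ]
}}

```text
t: 21.85
position: [0.4787, 0.0188, 0.0595]
orientation: [3.141, -0.0, 1.315]
force: [0.3, -1.4, -2.2]
grip_width: 0.158
grip_force: 30.0
```

Call:
{"api": "move_arm", "payload": {
  "deltas": [
    {"dx":0.05,"dy":0,"dz":0.01,"ax":0,"ay":0,"az":0,"jaw":1},
    {"dx":0,"dy":0,"dz":0,"ax":0,"ay":0,"az":0,"jaw":1},
    {"dx":0,"dy":0,"dz":0,"ax":0,"ay":0,"az":0,"jaw":1},
    {"dx":0,"dy":0,"dz":0,"ax":0,"ay":0,"az":0,"jaw":1},
    {"dx":0,"dy":0,"dz":0,"ax":0,"ay":0,"az":0,"jaw":1}
  ]
}}

```text
t: 22.48
position: [0.4794, 0.0207, 0.0592]
orientation: [3.141, -0.0, 1.315]
force: [2.0, -3.3, -1.8]
grip_width: 0.154
grip_force: 30.0
```

Call:
{"api": "move_arm", "payload": {
  "deltas": [
    {"dx":0.05,"dy":0,"dz":0,"ax":0,"ay":0,"az":0,"jaw":1},
    {"dx":0,"dy":0,"dz":0,"ax":0,"ay":0,"az":0,"jaw":1},
    {"dx":0,"dy":0,"dz":0,"ax":0,"ay":0,"az":0,"jaw":1},
    {"dx":0,"dy":0,"dz":0,"ax":0,"ay":0,"az":0,"jaw":1},
    {"dx":0,"dy":0,"dz":0,"ax":0,"ay":0,"az":0,"jaw":1}
  ]
}}

```text
t: 23.1
position: [0.4801, 0.0225, 0.0592]
orientation: [3.141, -0.0, 1.315]
force: [2.9, -5.2, -1.6]
grip_width: 0.159
grip_force: 30.0
```

Call:
{"api": "move_arm", "payload": {
  "deltas": [
    {"dx":0.05,"dy":0,"dz":0,"ax":0,"ay":0,"az":0,"jaw":1},
    {"dx":0,"dy":0,"dz":0,"ax":0,"ay":0,"az":0,"jaw":1},
    {"dx":0,"dy":0,"dz":0,"ax":0,"ay":0,"az":0,"jaw":1},
    {"dx":0,"dy":0,"dz":0,"ax":0,"ay":0,"az":0,"jaw":1},
    {"dx":0,"dy":0,"dz":0,"ax":0,"ay":0,"az":0,"jaw":1}
  ]
}}

```text
t: 23.72
position: [0.4806, 0.0238, 0.0592]
orientation: [3.14, 0.001, 1.316]
force: [3.8, -9.7, -1.4]
grip_width: 0.16
grip_force: 30.0
```

Call:
{"api": "move_arm", "payload": {
  "deltas": [
    {"dx":0.05,"dy":0,"dz":0,"ax":0,"ay":0,"az":0,"jaw":1},
    {"dx":0,"dy":0,"dz":0,"ax":0,"ay":0,"az":0,"jaw":1},
    {"dx":0,"dy":0,"dz":0,"ax":0,"ay":0,"az":0,"jaw":1},
    {"dx":0,"dy":0,"dz":0,"ax":0,"ay":0,"az":0,"jaw":1},
    {"dx":0,"dy":0,"dz":0,"ax":0,"ay":0,"az":0,"jaw":1}
  ]
}}

```text
t: 24.35
position: [0.4809, 0.0247, 0.0594]
orientation: [3.14, 0.002, 1.316]
force: [2.2, -17.6, 1.8]
grip_width: 0.156
grip_force: 30.0
```

Call:
{"api": "move_arm", "payload": {
  "deltas": [
    {"dx":0.04,"dy":0,"dz":0,"ax":0,"ay":0,"az":0,"jaw":1},
    {"dx":0,"dy":0,"dz":0,"ax":0,"ay":0,"az":0,"jaw":1},
    {"dx":0,"dy":0,"dz":0,"ax":0,"ay":0,"az":0,"jaw":0.6},
    {"dx":0,"dy":0,"dz":0,"ax":0,"ay":0,"az":0,"jaw":0.2},
    {"dx":0,"dy":0,"dz":0,"ax":0,"ay":0,"az":0,"jaw":0.1}
  ]
}}

```text
t: 24.98
position: [0.4806, 0.0284, 0.059]
orientation: [-3.141, -0.0, 1.316]
force: [0.3, -0.6, 0.0]
grip_width: 0.387
grip_force: 0.0
```

Call:
{"api": "move_arm", "payload": {
  "deltas": [
    {"dx":0,"dy":0,"dz":-0.3,"ax":0,"ay":0,"az":0,"jaw":0.1},
    {"dx":0,"dy":0,"dz":-0.9,"ax":0,"ay":0,"az":0,"jaw":0.1},
    {"dx":-0.6,"dy":0,"dz":-0.9,"ax":0,"ay":0,"az":0,"jaw":0.1},
    {"dx":-0.9,"dy":0,"dz":-0.9,"ax":0,"ay":0,"az":0,"jaw":0.1},
    {"dx":-0.5,"dy":0,"dz":0,"ax":0,"ay":0,"az":0,"jaw":0.1}
  ]
}}

```text
t: 25.6
position: [0.4621, -0.0504, 0.1825]
orientation: [3.136, -0.001, 1.315]
force: [1.0, 0.4, -0.2]
grip_width: 0.447
grip_force: 0.0
```

```bash
cat > fin.py <<'E'
from h import *
from cell import bot
s=bot.snapshot("wrist");st=bot.sense();print(st["t"],st["position"],st["orientation"],st["force"])
yv=np.array([np.cos(1.315),np.sin(1.315)]);xv=np.array([yv[1],-yv[0]])
c=blobs(s,(100,120,50),(125,255,255),500)[0][0];r=rect(s,c,.027);print("plate",r);C=r[0]
def dep(m):
    v,u=np.nonzero(m);d=s["depth"][v,u];v,u,d=v[d>0],u[d>0],d[d>0]
    E=np.array(s["extrinsics"]);pc=np.c_[(u-s["cx"])/s["fx"]*d,-(v-s["cy"])/s["fy"]*d,-d];return (pc-E[:3,3])@E[:3,:3]
cs,m=blobs(s,(5,130,40),(20,255,255),80,(100,0,400,240))
W=dep(m);D=(W[:,:2]*1000-C);J=np.c_[D@xv+0,D@yv];z=W[:,2]*1000
print("n",len(z));top=(z<36)&(z>20);A=np.c_[J[top],np.ones(top.sum())]
print("wedge top z (want 29)",np.median(z[top]),np.linalg.lstsq(A,z[top],rcond=None)[0].round(4))
B=J[top];print("wedge rel plate: y",B[:,1].min(),B[:,1].max(),"x",B[:,0].min(),B[:,0].max())
for y in range(-30,45,10):
    b=B[abs(B[:,1]-y)<2]
    if len(b): print(y,b[:,0].min().round(1),b[:,0].max().round(1))
b=z>60;print("lug top z",np.median(z[b]),"centre",J[b].mean(0), J[b].min(0),J[b].max(0))
W=dep(blobs(s,(100,120,50),(125,255,255))[1]);A=np.c_[W[:,:2],np.ones(len(W))];print("plate z",np.median(W[:,2]),np.linalg.lstsq(A,W[:,2],rcond=None)[0])
cv2.imwrite("pics/w8.png",s["img"][:300,:,::-1])
E
python3 fin.py
```

```text
25.65 [ 0.46083546 -0.05153114  0.18129272] [3.13806131e+00 2.18348494e-04 1.31488538e+00] [-0.83646709 -0.55987371 -0.65798886]
plate (array([541.4,   7.8], dtype=float32), array([109.3, 149.4], dtype=float32), 1.315)
n 1692
wedge top z (want 29) 29.49371715360757 [-3.4000e-03 -8.6000e-03  2.9176e+01]
wedge rel plate: y -37.985849922196316 41.28355335050637 x -78.61277092201193 -55.04171753911363
-30 -78.5 -55.8
-20 -77.4 -55.9
-10 -76.3 -56.0
0 -75.1 -56.0
10 -56.2 -55.1
20 -57.2 -56.2
30 -70.9 -55.3
40 -69.9 -55.3
lug top z 74.43540579719894 centre [-64.86546016 -13.85934523] [-92.23570891 -65.27082516] [-35.79233039  19.10801213]
plate z 0.027214659700661222 [-0.00049997  0.00134938  0.02757474]
```

View pics/w8.png

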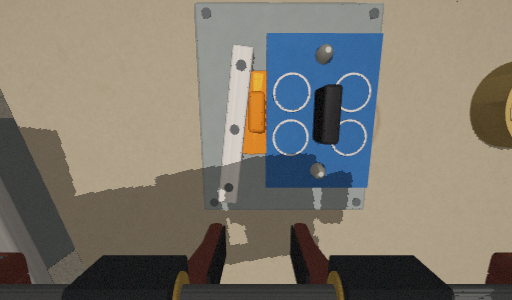

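The view shows the wedge (255,110) flat and flush between fence and plate, about 1.6 mm past home. The plate has been pushed about 1.6 mm onto the pins and both pins are up. The gripper is clear.

```bash
python3 -c "
from cell import bot
print(bot.finish_job())"
```

```text
the job is handed in; nothing more can be done
None
```

The job is handed in: at my last look the blue plate lay flat over both pins, the orange wedge was jammed after a push of about 17 N, and the gripper was clear. The hand-in call gave no verdict; the arm's clock stood at 25.65 s of the 64 s allowed, and it never approached the mug, tape roll or jar.

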